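Open the touch-latch cabinet past the carton in its way

TASK

A small cardboard carton stands in the way of the right-hand door of the desk cabinet (right-hand as you face the doors, the one nearer the robot). With the fingers only, gripping and lifting nothing, slide the carton along the desk until that door can swing open without hitting it, then press the handle-less door in near its free edge so that its touch latch lets go and springs it ajar, and push it wide open, to about a right angle, with a finger behind its edge. Leave the left-hand door shut, keep the carton upright and leave everything else where it stands.

Things in the scene. Friction and masses are not known exactly. Their poses are not given: they have to be found in the camera images.
- cabinet: Fixed white laminate desk cabinet, 240 deep x 344 wide x 240 mm high. Origin: centre of its underside, on the desk. Its +x points to its back, so the doors face its -x; +y points left as one faces the doors. The two plain handle-less doors cover the whole front: outer faces at x = -145 mm when shut, 7 mm gap behind them. They meet at y = 0 (2 mm joint); from above each shows as an 18 mm thick edge.
- right_door: The right-hand door, the one to open (nearer the robot): white panel 168 wide x 236 high (2 to 238 mm above the desk) x 18 mm thick. Origin: on its vertical hinge line, at the outer face, at desk level (at x -145, y -169 mm of the cabinet). +x goes from the outer face through the door to its back, +y along the door from hinge to free edge. Above 125 mm over the desk its back is bare but for hinge arms within 40 mm of the hinge.
- right_hinge (a joint): Right-hand door angle, rad: 0 shut, 1.75 open stop. Latch: press the door in past -0.035 (4.5 mm at the press point, 4 to 6 N steady; firm stop at -0.043, 5.5 mm, so 10 to 15 N goes right home), then let go: the spring throws it to about 0.38 (edge 60 mm out) and it stays there. Pulling does not open it; pressing it shut again re-latches it. Beyond, a damped hinge swings with 1 to 3 N and stays where left.
- left_door_edge (a point): Top corner of the left-hand door at its free edge, on the outer face, 238 mm above the desk: shut, it lies 2 mm beside the right-hand door's. That door has the same latch; it must stay shut.
- right_door_press (a point): Good place to press: on the outer face of the right-hand door, 40 mm from its free edge and 33 mm below its top edge (205 mm above the desk). Moves with the door.
- right_door_edge (a point): Top corner of the right-hand door at its free edge, on the outer face, 168 mm from the hinge line, 238 mm above the desk. Moves with the door.
- carton: Loose taped cardboard carton with a paper label, 65 (its x) x 95 (its y) x 70 mm high, 0.3 to 0.65 kg, standing in front of the right-hand door inside its swing. Origin: centre of its underside. To be slid on the desk, not lifted, pinched or tipped.
- stapler: Loose black stapler, 145 x 34 x 52 mm, lying on the desk 150 to 190 mm beyond the carton (centre to centre), about parallel to the doors, outside the swing of the door. Origin: centre of its underside. Leave it.
- tape_roll: Loose roll of brown packing tape, 92 mm across, 48 mm high, lying flat on the cabinet's top at the back. Origin: centre of its underside. Leave it.
- laptop: Open laptop, base 225 x 320 mm, screen 210 mm high. Origin: centre of the base's underside. Leave it.
- notebook: Black notebook, 210 x 150 x 12 mm. Origin: centre of its underside. Leave it.
- pen: Pen about 140 mm long lying on the notebook. Origin: under its middle. Leave it.
- bottle: Clear water bottle, 66 mm across, 210 mm high. Origin: centre of its underside. Leave it.
- mug: White mug, 80 mm across, 92 mm high, with a handle. Origin: centre of its underside. Leave it.
- turbo: Steel turbocharger core standing on end, about 105 mm across, 134 mm high. Origin: centre of its underside. Leave it.
Not all that is in view belongs to the job. What is shaped like the carton but orange or yellow is not meant.

How it is judged (in metres and radians):
On the way, in this order (a step that is already met when the one before it is completed fails the run):
1. the latch has let go and the right-hand door stands ajar (value of joint right_hinge above 0.2 rad), for 0.2 s.
2. the right-hand door is pushed wide open (value of joint right_hinge above 1.3 rad), for 0.2 s.
At the end, for the whole second after the job is handed in: The right-hand door rests open by more than 1.3 rad (75 degrees); the left-hand door is shut (its edge within 5 mm); the carton stands upright (within 0.15 rad) on the desk, at rest and not leaning on the cabinet or its doors; every other thing is within 25 mm of where it was (value of joint right_hinge above 1.3 rad and velocity of joint right_hinge between -0.05 and 0.05 rad/s and distance of left_door_edge from where it was at the start of the episode below 0.005 m and height (world z) of carton below 0.012 m and angle between carton's own z axis and vertical below 0.15 rad and linear speed of carton below 0.02 m/s and contact force between carton and cabinet below 0.5 N and distance of each of stapler, tape_roll, laptop, notebook, pen, bottle, mug, turbo from where it was at the start of the episode below 0.025 m); the robot touches nothing.
It fails at once if the carton is lifted off the desk (12 mm) or tipped (height (world z) of carton above 0.012 m or angle between carton's own z axis and vertical above 0.25 rad).
It fails at once if the right-hand door hits the carton (over 1 N) (contact force between right_door and carton above 1 N).
It fails at once if the left-hand door comes open (distance of left_door_edge from where it was at the start of the episode above 0.012 m).
It fails at once if another thing is shoved, lifted or knocked (over 25 mm) (distance of any of stapler, tape_roll, laptop, notebook, pen, bottle, mug, turbo from where it was at the start of the episode above 0.025 m).
It also fails if it takes over 64 s, if anything falls off the work surface, if the arm or the gripper's body presses on something with over 40 N, if the wrist force passes 120 N, or if a joint passes its speed limit or range.

ROBOT

A 6-joint arm with a two-finger parallel gripper is mounted at the origin on the work surface. World frame = base frame: x ahead of the robot, y to its left, z up, the work surface at z = 0. Lengths are in m, angles in degrees, forces in N, time in s.
With the tool pointing down it reaches from about 0.375 to 0.9 m from the base axis. Payload 3.1 kg.
Tool frame: the origin (TCP) lies on the centre line of the jaws, within the pads' length; the fingertips stand 25 mm ahead of it and the grasp point (between the pads) lies 6 mm ahead of it; y points along the fingers, x is the direction in which the jaws open and shut, and the axes are right-handed (so a half turn about y gives the same grasp; the last joint's range is limited). The gripper opens to 87 mm and grips with 3 to 60 N. Pads are 19 mm wide; open, the fingers measure 117 mm over their backs; the gripper's body (75 mm by 190 mm) begins 51 mm behind the grasp point.
Start: joints at [62.538, 30.224, 82.088, -0, 67.689, -10.227], TCP at [0.185, 0.597, 0.248] pointing down, gripper open.
Joint ranges: [-176.69, 176.69], [-43.24, 126.21], [12.49, 139.97], [-82, 262], [0, 151.66], [-163.58, 163.58]. Speed limits (degrees/s): [159.86, 159.86, 180, 180, 180, 180].

INTERFACE

Orientations are given as a 3x3 rotation matrix whose columns are the frame's x, y, z axes.
In Python, from rig import * gives the robot as it stands.
- The arm moves only by the tool play_rows, never from a script. Its argument "commands" is a list of rows, each a list of 2 entries, a list of its own where there are three numbers: the shift along the world's x, y, z in m, then the turn, a rotation vector about the world's x, y, z in rad. A call has 1 to 10 rows; each row is the pose to reach, as a shift and turn from the pose commanded when the call began; what a row does not reach only later rows make up. A row lasts 1/8 s, in which the tool goes at most 62.5 mm and 10.7 degrees, less where a joint would pass 70% of its speed; a pose out of reach is approached as far as the arm can. A call with a gripper value outside its range is refused whole. "gripper" is the finger opening in m, from 0 to 0.087, set as the call begins (left out, the last holds). The fingers move at their own pace and stop on an object; the grip force is fixed at half the most. Time passes only in rows, so rows that repeat a pose let the fingers close. It gives the time, the measured TCP pose, the force and the opening at its end, in the units of the state.
- read_state(): the state, without advancing time (a new reading comes with each control period).
- capture(name): name is "scene" or "top" or "wrist"; returns a dict with "frame" (400x640x3 uint8, red, green, blue), "depth" (400x640 float32, m along the optical axis (not along the pixel's ray), 0 where there is no reading), "mtx" (3x3 intrinsics, pixels), "cam_to_world" (4x4, takes a point from camera to world coordinates); the wrist camera has in their place "hand_eye" (4x4, takes a point from camera to tool coordinates, whose origin is the TCP and whose axes are the tool frame's). Camera axes: x right, y down, z forward; pixel columns grow to the right and rows downward; lengths in m; the calibration is good to about 2 mm. A picture is of the moment at which its call begins: read the wrist's pose just before it.
- hand_in(): hands the job in, once; it reports no verdict.
The state is a dict: "time_s": time; "joint_positions": joint angles; "qvel": joint speeds; "tau": joint torques, N m; "position": TCP position; "tcp_rot": TCP orientation; "force": force on the tool from outside, world axes, zero at the start; "moment": the same for the moment, N m; "opening": opening from 0.0 (shut) to 1.0 (fully open).
Only numpy, scipy, OpenCV 4.12 (cv2) and the standard library are available. Lean on these libraries where they do the work, as an engineer would, in place of code of your own. Each camera call takes 0.05 s, during which the arm holds its last target. There are 200 camera calls.

## Working session

There is one attempt and no reset: what is moved stays moved. The work goes in short steps, Python scripts to look and compute and a tool call to move; the robot and the scene stay as the last step left them, time stands still between calls to the robot, and variables do not carry over. Pictures are saved under pics/ and viewed, about 8 in all and at most 12, crops included, and the job is handed in when it is done.

Besides the shell and the picture viewer there is one more tool, called after "Request:" as name(argument=value, ...), one argument or row to a line, values as JSON. play_rows: Moves the arm, as the interface text tells. Its arguments: {"type":"object","properties":{"commands":{"type":"array"},"gripper":{"type":"number"}},"required":["commands"]}

```bash
mkdir -p pics; cat > h.py <<'E'
from rig import *
import numpy as np, cv2
def pts(c):
    d=c["depth"];K=c["mtx"];v,u=np.indices(d.shape)
    p=np.stack([(u-K[0,2])*d/K[0,0],(v-K[1,2])*d/K[1,1],d],-1)
    T=c["cam_to_world"];w=p@T[:3,:3].T+T[:3,3];w[d==0]=np.nan;return w
E
python3 - <<'E'
from h import *
for n in("scene","top"):
    c=capture(n);cv2.imwrite(f"pics/{n}0.png",c["frame"][:,:,::-1]);np.savez(f"{n}0.npz",**c)
    print(n,c["cam_to_world"].round(3).tolist(),c["mtx"].round(1).tolist())
s=read_state();print(s["position"],s["tcp_rot"],s["force"],s["time_s"])
E
```

```text
scene [[-0.357, 0.657, -0.663, 1.208], [0.934, 0.249, -0.256, 0.317], [-0.003, -0.711, -0.703, 0.89], [0.0, 0.0, 0.0, 1.0]] [[378.2, 0.0, 326.8], [0.0, 378.2, 194.6], [0.0, 0.0, 1.0]]
top [[-0.004, -0.989, 0.149, 0.326], [-1.0, 0.005, 0.007, 0.022], [-0.008, -0.149, -0.989, 1.455], [0.0, 0.0, 0.0, 1.0]] [[447.6, 0.0, 318.2], [0.0, 447.6, 199.6], [0.0, 0.0, 1.0]]
[0.18486113 0.5963877  0.24667203] [[ 2.96266144e-01 -8.79375003e-04 -9.55105020e-01]
 [ 9.55103454e-01 -1.75875064e-03  2.96267277e-01]
 [-1.94032160e-03 -9.99998067e-01  3.18835833e-04]] [-0.71901765 -0.01941573  0.71011469] 0.1
```

View pics/scene0.png

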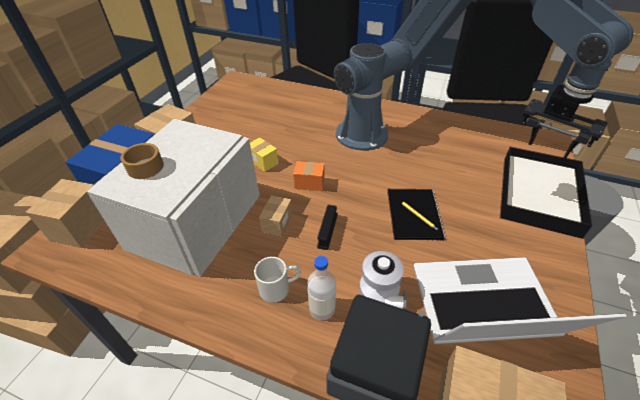

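View pics/top0.png

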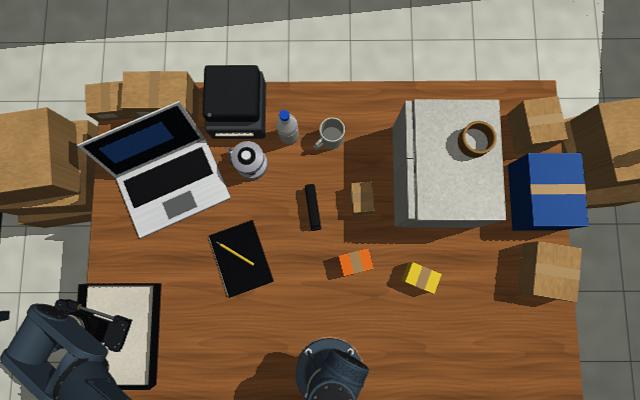

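Scene: the cabinet is right of the robot with its doors facing +y. In the top view the target carton is at (362,197), the stapler at (313,207) and the orange decoy at (355,262). Next I measure them.

```bash
python3 - <<'E'
from h import *
c=dict(np.load("top0.npz"));w=pts(c);f=c["frame"]
# cabinet top incl doors
m=(abs(w[...,2]-.239)<.012)&(w[...,1]<-.1)&(w[...,0]>.3)
n,l,st,ce=cv2.connectedComponentsWithStats(m.astype(np.uint8));i=1+st[1:,4].argmax()
p=w[l==i];r=cv2.minAreaRect(p[:,:2].astype(np.float32));print("cab",p[:,2].mean(),r,cv2.boxPoints(r).round(4).tolist())
for nm,(u,v),z in(("carton",(362,197),.07),("stapler",(313,207),.05),("orange",(355,262),0.05),("yellow",(422,277),.05),("mug",(332,133),.09)):
    z0=w[v-4:v+5,u-4:u+5,2];z0=np.nanmedian(z0)
    m=(w[...,2]>z0-.012)&(w[...,2]<z0+.012);vv,uu=np.indices(m.shape);m&=(abs(uu-u)<50)&(abs(vv-v)<45)
    n,l,st,ce=cv2.connectedComponentsWithStats(m.astype(np.uint8));i=1+st[1:,4].argmax() if n>1 else 0
    p=w[l==i];r=cv2.minAreaRect(p[:,:2].astype(np.float32));print(nm,z0.round(3),np.round(r[0],3),np.round(r[1],3),r[2],cv2.boxPoints(r).round(3).tolist())
# door seam
big=cv2.resize(f[80:300,280:520],None,fx=3.3,fy=2.7,interpolation=cv2.INTER_CUBIC);cv2.imwrite("pics/t1.png",big[:,:,::-1])
E
```

```text
cab 0.23903903764555398 ((0.6246394515037537, -0.36190786957740784), (0.24231570959091187, 0.345122367143631), 89.52149200439453) [[0.4510999917984009, -0.48159998655319214], [0.7961999773979187, -0.484499990940094], [0.7982000112533569, -0.24220000207424164], [0.4530999958515167, -0.23929999768733978]]
carton 0.07 [ 0.544 -0.108] [0.095 0.066] 4.23898983001709 [[0.49399998784065247, -0.07900000363588333], [0.49900001287460327, -0.14399999380111694], [0.593999981880188, -0.13699999451637268], [0.5889999866485596, -0.07100000232458115]]
stapler 0.051 [0.522 0.05 ] [0.138 0.032] 8.229890823364258 [[0.45100000500679016, 0.0560000017285347], [0.4560000002384186, 0.02500000037252903], [0.5920000076293945, 0.04399999976158142], [0.5870000123977661, 0.07599999755620956]]
orange 0.069 [ 0.342 -0.084] [0.065 0.096] 13.799177169799805 [[0.29899999499320984, -0.04500000178813934], [0.32199999690055847, -0.1379999965429306], [0.38499999046325684, -0.12300000339746475], [0.3619999885559082, -0.028999999165534973]]
yellow 0.069 [ 0.294 -0.288] [0.096 0.065] 67.10701751708984 [[0.24500000476837158, -0.3199999928474426], [0.3050000071525574, -0.3449999988079071], [0.34200000762939453, -0.25600001215934753], [0.28200000524520874, -0.23100000619888306]]
mug 0.004 [ 0.775 -0.015] [0.335 0.31 ] 89.71153259277344 [[0.6190000176429749, -0.18199999630451202], [0.9290000200271606, -0.18400000035762787], [0.9309999942779541, 0.1509999930858612], [0.6209999918937683, 0.15299999713897705]]
```

View pics/t1.png

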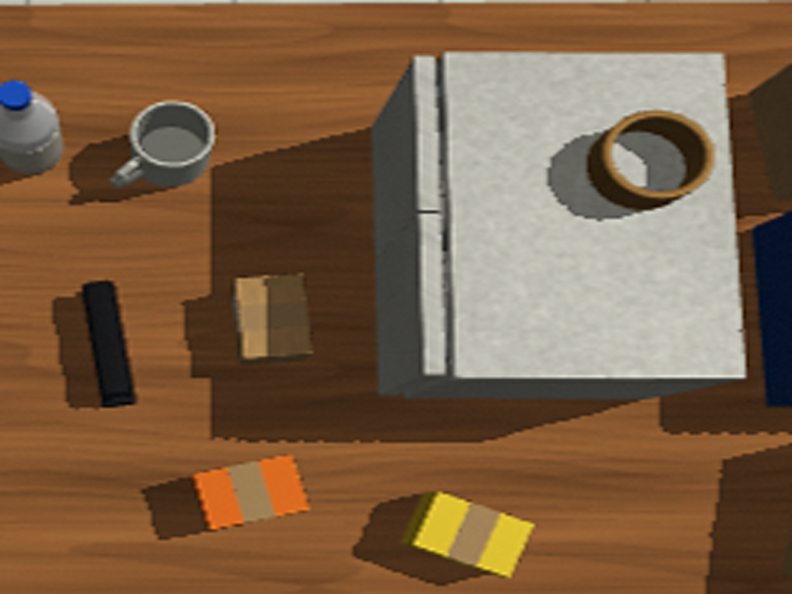

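```bash
python3 - <<'E'
from h import *
c=dict(np.load("top0.npz"));w=pts(c)
X,Y,Z=w[...,0],w[...,1],w[...,2]
m=(Z>.08)&(Z<.1)&(X>.6)&(X<.85)&(Y>-.09)&(Y<.06);p=w[m];print("mug",p.min(0),p.max(0))
m=(Z>.03)&(Z<.1)&(X>.6)&(X<.85)&(Y>-.09)&(Y<.06);p=w[m];print("mug all",p.min(0),p.max(0))
m=(abs(Z-.238)<.006)&(Y>-.2365)&(Y<-.19)&(X>.4);p=w[m];r=cv2.minAreaRect(p[:,:2].astype(np.float32));print("doors",p[:,2].mean(),cv2.boxPoints(r).round(4).tolist())
# seam: ray to z=.238
K=c["mtx"];T=c["cam_to_world"]
g=cv2.cvtColor(c["frame"],cv2.COLOR_RGB2GRAY)
v=150+g[150:170,407:412].mean(1).argmin()
for u in(406,411):
    d=T[:3,:3]@np.array([(u-K[0,2])/K[0,0],(v-K[1,2])/K[1,1],1]);s=(.238-T[2,3])/d[2];print("seam",u,v,T[:3,3]+s*d)
print("roof tape",w[138,464:493:14])
E
```

```text
mug [ 0.71658233 -0.0511271   0.08014016] [0.79820481 0.03138389 0.09687816]
mug all [ 0.70662845 -0.05206313  0.03004587] [0.79820481 0.04477574 0.09687816]
doors 0.23716155984407614 [[0.45739999413490295, -0.23319999873638153], [0.7918999791145325, -0.23649999499320984], [0.7921000123023987, -0.21739999949932098], [0.45750001072883606, -0.21410000324249268]]
seam 406 158 [ 0.6254534  -0.21450923  0.238     ]
seam 411 158 [ 0.62537155 -0.22840464  0.238     ]
roof tape [[ 0.66744791 -0.36227053  0.28749654]
 [ 0.68063642 -0.41635065  0.24156499]
 [ 0.67030693 -0.4417236   0.2760995 ]]
```

Request:
play_rows(
  commands=[
    [[0.03, -0.04, 0], [0, 0, 0.04]],
    [[0.06, -0.09, 0], [0, 0, 0.08]],
    [[0.09, -0.14, 0], [0, 0, 0.12]],
    [[0.12, -0.19, 0], [0, 0, 0.16]],
    [[0.15, -0.24, 0], [0, 0, 0.2]],
    [[0.18, -0.29, 0], [0, 0, 0.24]],
    [[0.21, -0.34, 0], [0, 0, 0.28]],
    [[0.22, -0.39, 0], [0, 0, 0.3]],
    [[0.23, -0.44, 0], [0, 0, 0.3]],
    [[0.24, -0.49, 0], [0, 0, 0.3]],
  ],
  gripper=0.02,
)

```text
time_s: 1.35
position: [0.4252, 0.1053, 0.2474]
tcp_rot: [[0.001, -0.0, -1.0], [1.0, 0.0, 0.001], [0.0, -1.0, 0.0]]
force: [0.4, -0.5, -0.4]
opening: 0.232
```

Request:
play_rows(
  commands=[
    [[0.01, -0.05, 0], [0, 0, 0]],
    [[0.02, -0.1, 0], [0, 0, 0]],
    [[0.03, -0.15, 0], [0, 0, 0]],
    [[0.035, -0.2, 0], [0, 0, 0]],
    [[0.035, -0.21, -0.03], [0, 0, 0]],
    [[0.035, -0.21, -0.08], [0, 0, 0]],
    [[0.035, -0.21, -0.13], [0, 0, 0]],
    [[0.035, -0.21, -0.17], [0, 0, 0]],
    [[0.035, -0.21, -0.2], [0, 0, 0]],
    [[0.035, -0.21, -0.205], [0, 0, 0]],
  ],
)

```text
time_s: 2.6
position: [0.4589, -0.1026, 0.0407]
tcp_rot: [[0.001, -0.004, -1.0], [1.0, 0.002, 0.001], [0.002, -1.0, 0.004]]
force: [-0.2, 0.6, -1.0]
opening: 0.227
```

Request:
play_rows(
  commands=[
    [[0.008, 0, 0], [0, 0, 0]],
    [[0.016, 0, 0], [0, 0, 0]],
    [[0.024, 0, 0], [0, 0, 0]],
    [[0.032, 0, 0], [0, 0, 0]],
    [[0.04, 0, 0], [0, 0, 0]],
    [[0.048, 0, 0], [0, 0, 0]],
    [[0.056, 0, 0], [0, 0, 0]],
    [[0.064, 0, 0], [0, 0, 0]],
    [[0.072, 0, 0], [0, 0, 0]],
    [[0.08, 0, 0], [0, 0, 0]],
  ],
)

```text
time_s: 3.85
position: [0.5391, -0.1026, 0.0429]
tcp_rot: [[0.001, -0.003, -1.0], [1.0, 0.001, 0.001], [0.001, -1.0, 0.003]]
force: [-5.5, 0.1, 3.4]
opening: 0.228
```

```bash
python3 - <<'E'
from h import *
c=capture("top");cv2.imwrite("pics/t2.png",cv2.resize(c["frame"][80:300,280:520],None,fx=3,fy=2.7)[:,:,::-1])
s=read_state();print(s["position"],s["force"],s["joint_positions"],s["time_s"])
E
```

```text
[ 0.54108484 -0.10306949  0.04294614] [ 0.24284974  0.05346187 -1.39874476] [-2.24098498e+01  4.26922242e+01  1.00903629e+02 -2.87081744e-03
  3.63664027e+01 -1.12360648e+02] 3.9
```

View pics/t2.png

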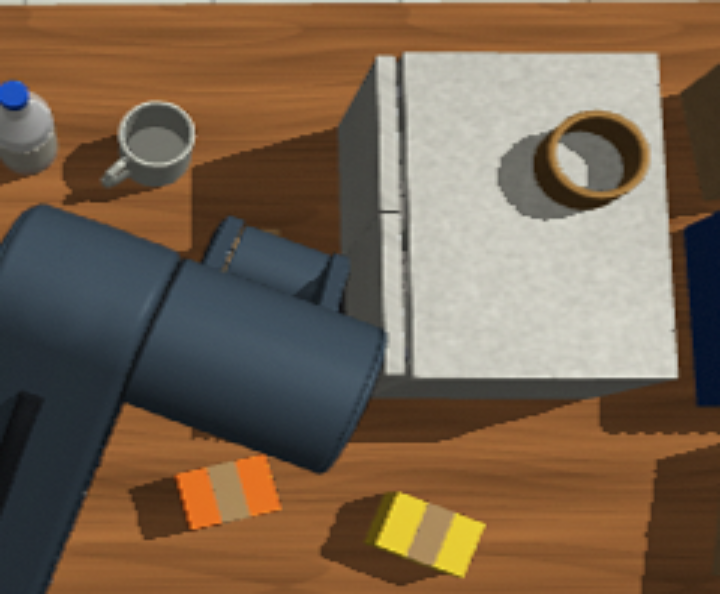

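Request:
play_rows(
  commands=[
    [[0.008, 0, 0], [0, 0, 0]],
    [[0.016, 0, 0], [0, 0, 0]],
    [[0.025, 0, 0], [0, 0, 0]],
    [[0.034, 0, 0], [0, 0, 0]],
    [[0.043, 0, 0], [0, 0, 0]],
    [[0.052, 0, 0], [0, 0, 0]],
    [[0.061, 0, 0], [0, 0, 0]],
    [[0.07, 0, 0], [0, 0, 0]],
    [[0.079, 0, 0], [0, 0, 0]],
    [[0.085, 0, 0], [0, 0, 0]],
  ],
)

```text
time_s: 5.15
position: [0.625, -0.103, 0.0427]
tcp_rot: [[0.001, -0.001, -1.0], [1.0, 0.0, 0.001], [0.0, -1.0, 0.001]]
force: [-6.2, -0.2, 3.8]
opening: 0.232
```

```bash
cat >> h.py <<'E'
def carton(c):
    w=pts(c);X,Y,Z=w[...,0],w[...,1],w[...,2]
    m=(Z>.06)&(Z<.077)&(X>.5)&(X<.8)&(Y>-.2)&(Y<-.03)
    n,l,st,ce=cv2.connectedComponentsWithStats(m.astype(np.uint8));i=1+st[1:,4].argmax()
    p=w[l==i];r=cv2.minAreaRect(p[:,:2].astype(np.float32));print("carton",p[:,2].mean().round(3),np.round(r[1],3),cv2.boxPoints(r).round(3).tolist())
E
python3 - <<'E'
from h import *
c=capture("scene");cv2.imwrite("pics/s3.png",cv2.resize(c["frame"][100:320,80:340],None,fx=3,fy=2.7)[:,:,::-1]);carton(c)
s=read_state();print(s["position"],s["force"],s["time_s"])
E
```

```text
carton 0.07 [0.068 0.097] [[0.6349999904632568, -0.14300000667572021], [0.7319999933242798, -0.14399999380111694], [0.7329999804496765, -0.07599999755620956], [0.6359999775886536, -0.07500000298023224]]
[ 0.62617233 -0.10312118  0.04271754] [-2.24575294  0.24510226  2.22619149] 5.2
```

View pics/s3.png

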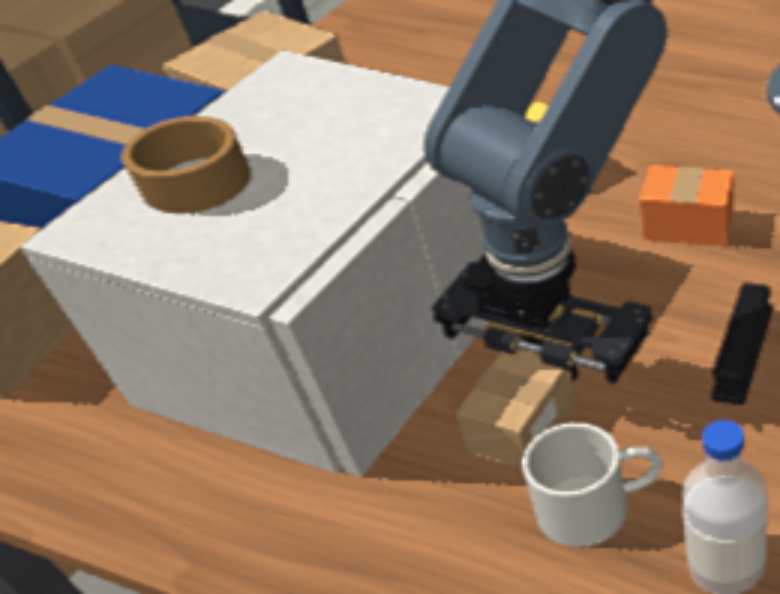

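Request:
play_rows(
  commands=[
    [[-0.02, 0, 0], [0, 0, 0]],
    [[-0.04, 0, 0], [0, 0, 0]],
    [[-0.041, 0, 0.04], [0, 0, 0]],
    [[-0.041, 0, 0.09], [0, 0, 0]],
    [[-0.041, 0, 0.14], [0, 0, 0]],
    [[-0.041, 0, 0.178], [0, 0, 0]],
    [[-0.041, -0.03, 0.178], [0, 0, 0]],
    [[-0.041, -0.06, 0.178], [0, 0, 0]],
    [[-0.041, -0.08, 0.178], [0, 0, 0]],
    [[-0.041, -0.085, 0.178], [0, 0, 0]],
  ],
)

```text
time_s: 6.45
position: [0.5847, -0.1894, 0.2205]
tcp_rot: [[0.003, 0.002, -1.0], [1.0, -0.0, 0.003], [-0.0, -1.0, -0.002]]
force: [-1.4, 0.2, 0.1]
opening: 0.226
```

Request:
play_rows(
  commands=[
    [[0, 0, 0], [0, 0, 0]],
    [[0, 0, 0], [0, 0, 0]],
    [[0, 0, 0], [0, 0, 0]],
  ],
  gripper=0.0,
)

```text
time_s: 6.82
position: [0.5841, -0.1872, 0.2205]
tcp_rot: [[-0.0, -0.0, -1.0], [1.0, 0.0, -0.0], [0.0, -1.0, 0.0]]
force: [-0.5, 0.1, -0.3]
opening: 0.027
```

```bash
python3 - <<'E'
from h import *
c=capture("scene");carton(c)
s=read_state();print(s["position"],s["force"],s["opening"],s["time_s"])
E
```

```text
carton 0.07 [0.097 0.067] [[0.6359999775886536, -0.07599999755620956], [0.6370000243186951, -0.14300000667572021], [0.734000027179718, -0.14300000667572021], [0.7329999804496765, -0.07599999755620956]]
[ 0.58417234 -0.18732417  0.22052707] [0.10971433 0.17121163 1.23137813] 0.017148376902318244 6.875
```

Request:
play_rows(
  commands=[
    [[0, -0.005, 0], [0, 0, 0]],
    [[0, -0.01, 0], [0, 0, 0]],
    [[0, -0.013, 0], [0, 0, 0]],
    [[0, -0.016, 0], [0, 0, 0]],
    [[0, -0.017, 0], [0, 0, 0]],
    [[0, -0.018, 0], [0, 0, 0]],
    [[0, -0.018, 0], [0, 0, 0]],
  ],
)

```text
time_s: 7.75
position: [0.5841, -0.205, 0.2205]
tcp_rot: [[0.001, -0.0, -1.0], [1.0, 0.002, 0.001], [0.002, -1.0, 0.0]]
force: [0.7, 5.1, 1.1]
opening: 0.007
```

Contact is made at 5 N, inside the latch spring range. I press a little further.

Request:
play_rows(
  commands=[
    [[0, -0.001, 0], [0, 0, 0]],
    [[0, -0.002, 0], [0, 0, 0]],
    [[0, -0.003, 0], [0, 0, 0]],
    [[0, -0.003, 0], [0, 0, 0]],
  ],
)

```text
time_s: 8.25
position: [0.584, -0.2072, 0.2205]
tcp_rot: [[0.001, -0.001, -1.0], [1.0, 0.003, 0.001], [0.003, -1.0, 0.001]]
force: [1.0, 7.1, 1.7]
opening: 0.008
```

Request:
play_rows(
  commands=[
    [[0, -0.001, 0], [0, 0, 0]],
    [[0, -0.002, 0], [0, 0, 0]],
    [[0, -0.003, 0], [0, 0, 0]],
    [[0, -0.003, 0], [0, 0, 0]],
  ],
)

```text
time_s: 8.75
position: [0.5839, -0.2074, 0.2205]
tcp_rot: [[0.001, -0.001, -1.0], [1.0, 0.008, 0.001], [0.008, -1.0, 0.001]]
force: [1.5, 12.9, 3.5]
opening: 0.008
```

Request:
play_rows(
  commands=[
    [[0, 0.06, 0], [0, 0, 0]],
    [[0, 0.12, 0], [0, 0, 0]],
    [[0, 0.12, 0.06], [0, 0, 0]],
    [[0, 0.12, 0.08], [0, 0, 0]],
    [[0, 0.12, 0.08], [0, 0, 0]],
  ],
)

```text
time_s: 9.38
position: [0.5853, -0.0929, 0.3026]
tcp_rot: [[0.0, 0.005, -1.0], [1.0, -0.003, 0.0], [-0.003, -1.0, -0.005]]
force: [0.4, -0.2, 0.4]
opening: 0.006
```

```bash
cat >> h.py <<'E'
def door(c):
    w=pts(c);X,Y,Z=w[...,0],w[...,1],w[...,2]
    m=(abs(Z-.238)<.006)&(Y>-.213)&(Y<0)&(X>.4)&(X<.68)
    n,l,st,ce=cv2.connectedComponentsWithStats(m.astype(np.uint8));i=1+st[1:,4].argmax()
    p=w[l==i];r=cv2.minAreaRect(p[:,:2].astype(np.float32));print("door",len(p),np.round(r[1],3),cv2.boxPoints(r).round(3).tolist())
E
python3 - <<'E'
from h import *
c=capture("scene");cv2.imwrite("pics/s4.png",cv2.resize(c["frame"][100:320,80:340],None,fx=3,fy=2.7)[:,:,::-1]);carton(c);door(c)
s=read_state();print(s["position"],s["force"],s["opening"],s["time_s"])
E
```

```text
carton 0.071 [0.067 0.098] [[0.6370000243186951, -0.14300000667572021], [0.7350000143051147, -0.14300000667572021], [0.7350000143051147, -0.07699999958276749], [0.6370000243186951, -0.07599999755620956]]
door 232 [0.127 0.018] [[0.49399998784065247, -0.19900000095367432], [0.5009999871253967, -0.2160000056028366], [0.6190000176429749, -0.17100000381469727], [0.6119999885559082, -0.15299999713897705]]
[ 0.58424071 -0.09271045  0.30084156] [-0.58924863 -0.02709527  0.39433951] 0.008747031520368563 9.425
```

View pics/s4.png

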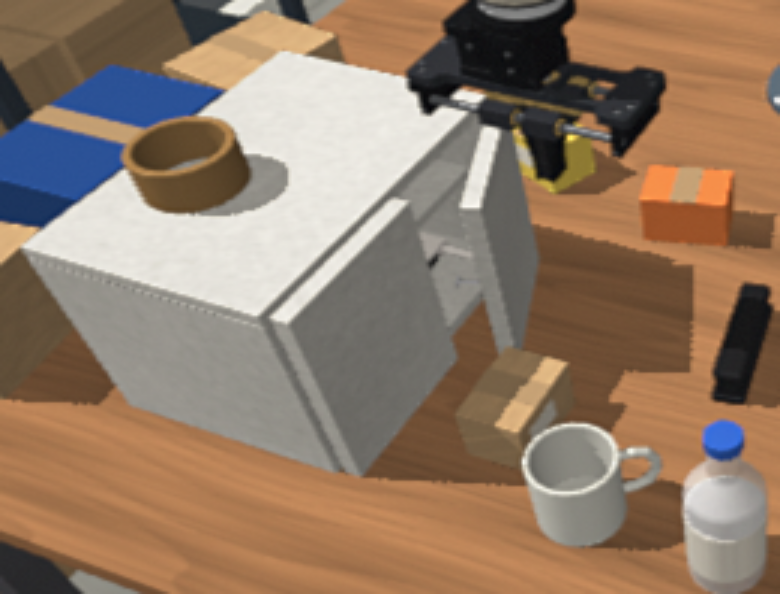

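The door stands ajar at 0.38 rad (edge corner near (0.612,-0.153)), the left door is shut and the carton is clear. Next I lower the finger behind the free edge.

Request:
play_rows(
  commands=[
    [[0.01, -0.04, 0], [0, 0, 0]],
    [[0.019, -0.085, 0], [0, 0, 0]],
    [[0.019, -0.11, 0], [0, 0, 0]],
    [[0.019, -0.115, 0], [0, 0, 0]],
    [[0.019, -0.115, 0], [0, 0, 0]],
    [[0.019, -0.115, -0.03], [0, 0, 0]],
    [[0.019, -0.115, -0.06], [0, 0, 0]],
    [[0.019, -0.115, -0.085], [0, 0, 0]],
    [[0.019, -0.115, -0.085], [0, 0, 0]],
  ],
)

```text
time_s: 10.55
position: [0.6016, -0.2046, 0.2136]
tcp_rot: [[-0.001, -0.005, -1.0], [1.0, 0.003, -0.001], [0.003, -1.0, 0.005]]
force: [0.6, 0.9, -0.8]
opening: 0.005
```

Request:
play_rows(
  commands=[
    [[0.001, 0.011, 0], [0, 0, 0]],
    [[-0.001, 0.02, 0], [0, 0, 0]],
    [[-0.003, 0.028, 0], [0, 0, 0]],
    [[-0.007, 0.043, 0], [0, 0, 0]],
    [[-0.013, 0.057, 0], [0, 0, 0]],
    [[-0.02, 0.07, 0], [0, 0, 0]],
    [[-0.029, 0.083, 0], [0, 0, 0]],
    [[-0.04, 0.094, 0], [0, 0, 0]],
    [[-0.051, 0.105, 0], [0, 0, 0]],
    [[-0.064, 0.114, 0], [0, 0, 0]],
  ],
)

```text
time_s: 11.8
position: [0.5384, -0.0924, 0.2156]
tcp_rot: [[0.001, 0.0, -1.0], [1.0, -0.0, 0.001], [-0.0, -1.0, -0.0]]
force: [0.9, -1.5, 0.5]
opening: 0.002
```

Request:
play_rows(
  commands=[
    [[-0.007, 0.004, 0], [0, 0, 0]],
    [[-0.014, 0.007, 0], [0, 0, 0]],
    [[-0.021, 0.011, 0], [0, 0, 0]],
    [[-0.028, 0.014, 0], [0, 0, 0]],
    [[-0.036, 0.017, 0], [0, 0, 0]],
    [[-0.043, 0.019, 0], [0, 0, 0]],
    [[-0.049, 0.02, 0], [0, 0, 0]],
    [[-0.054, 0.021, 0], [0, 0, 0]],
    [[-0.054, 0.021, 0], [0, 0, 0]],
  ],
)

```text
time_s: 12.92
position: [0.4844, -0.0718, 0.2155]
tcp_rot: [[0.001, -0.001, -1.0], [1.0, 0.0, 0.001], [0.0, -1.0, 0.001]]
force: [0.1, -0.2, 0.7]
opening: 0.007
```

Request:
play_rows(
  commands=[
    [[0.02, 0, 0], [0, 0, 0]],
    [[0.04, 0, 0], [0, 0, 0]],
    [[0.04, 0, 0.05], [0, 0, 0]],
    [[0.04, 0, 0.1], [0, 0, 0]],
    [[0.04, 0.05, 0.12], [0, 0, 0]],
    [[0.04, 0.1, 0.12], [0, 0, 0]],
    [[0.04, 0.15, 0.12], [0, 0, 0]],
    [[0.04, 0.2, 0.12], [0, 0, 0]],
    [[0.04, 0.2, 0.12], [0, 0, 0]],
    [[0.04, 0.2, 0.12], [0, 0, 0]],
  ],
)

```text
time_s: 14.18
position: [0.525, 0.1277, 0.3353]
tcp_rot: [[0.0, -0.0, -1.0], [1.0, -0.001, 0.0], [-0.001, -1.0, 0.0]]
force: [0.1, -0.4, -0.8]
opening: 0.003
```

```bash
python3 - <<'E'
from h import *
c=capture("scene");cv2.imwrite("pics/s5.png",c["frame"][:,:,::-1]);carton(c);door(c)
t=capture("top");cv2.imwrite("pics/t5.png",t["frame"][:,:,::-1]);door(t)
s=read_state();print(s["position"],s["force"],np.abs(s["qvel"]).max(),s["time_s"])
# static check: pixels changed in top view away from moved things
E
```

```text
carton 0.07 [0.068 0.099] [[0.6349999904632568, -0.14399999380111694], [0.734000027179718, -0.14399999380111694], [0.734000027179718, -0.07599999755620956], [0.6349999904632568, -0.07599999755620956]]
door 322 [0.165 0.022] [[0.453000009059906, -0.21199999749660492], [0.4749999940395355, -0.21199999749660492], [0.47600001096725464, -0.04699999839067459], [0.45399999618530273, -0.04699999839067459]]
door 413 [0.165 0.018] [[0.4569999873638153, -0.21299999952316284], [0.4749999940395355, -0.21299999952316284], [0.47600001096725464, -0.04800000041723251], [0.4580000042915344, -0.04800000041723251]]
[0.52524418 0.12677985 0.33538684] [0.68411389 0.01392298 0.56301743] 0.6192300145102066 14.275
```

View pics/s5.png

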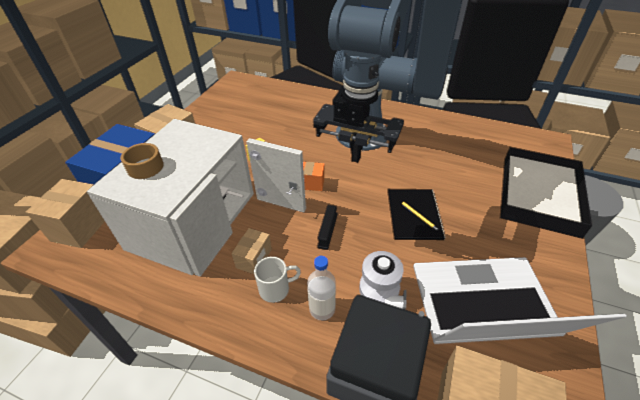

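The scene view shows the right door at about a right angle (about 1.56 rad), the left door shut, the carton upright at (250,248), everything else in place and the arm clear. I hand in.

```bash
python3 -c "
from rig import *
print(hand_in())"
```

```text
the job is handed in; nothing more can be done
None
```

The right-hand door is open to about 1.56 rad, close to a right angle, and I handed the job in at about 14.3 s of robot time. The interface gives no verdict, so the result below rests on my own last checks.

**What I did**
- **Carton:** I slid it about 0.14 m along the desk with the fingertips, with about 6 N measured. It ended with its nearest corner about 0.19 m from the hinge, outside the door's 0.17 m swing.
- **Latch:** I pressed the door near its free edge to about 13 N, felt the stop and let go. It sprang ajar to about 0.38 rad.
- **Opening:** I lowered the closed fingers behind the free edge and pushed the door round, with about 1.5 N measured. Then I backed the arm away.

**Last checks**
- The scene and top cameras agree on the door's position to within 4 mm.
- The carton stands upright at about (0.685, -0.11) with its top at 0.07 m, and about 70 mm clear of the left door.
- The left door looks shut, and the stapler, tape roll, mug, bottle and the rest look unmoved in the last picture. I judged these by eye and did not re-measure them.
- The arm is clear of everything, with the force reading near zero.

None of these checks failed or disagreed.

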